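Match a gear to the master on the mesh tester and roll it to the punch

TASK

Of the three loose gears, take the one with the same twelve teeth as the master gear on the tester, lay it flat on the tester plate between the guide rails and bring its teeth gently and fully into mesh with the master. Then turn the meshed pair until the outer end of the groove in the master stands under the punch tip, and leave the gear lying there flat and in mesh. Leave the other two gears, the bottle, the wrench and the mug where they are.

Things in the scene. Friction and masses are not known exactly. Their poses are not given: they have to be found in the camera images.
- gear_12: Loose steel spur gear lying flat, 12 teeth, 96 mm over the tips, 68 mm over the roots, 18 mm thick, about 0.6 kg. To hold and turn it: a round stub shaft, 30 mm diameter, on the axis, rising 42 mm from the top face (to 60 mm above the underside). Origin: centre of the underside; z up; local +x through the middle of a tooth. Matches the master; teeth 4.5 mm wide at the tip, 13 mm at the root.
- gear_9: Loose steel spur gear lying flat, 9 teeth, 96 mm over the tips, 62 mm over the roots, 18 mm thick, about 0.6 kg. To hold and turn it: a round stub shaft, 30 mm diameter, on the axis, rising 42 mm from the top face (to 60 mm above the underside). Origin: centre of the underside; z up; local +x through the middle of a tooth. Does not match.
- gear_16: Loose steel spur gear lying flat, 16 teeth, 96 mm over the tips, 76 mm over the roots, 18 mm thick, about 0.6 kg. To hold and turn it: a round stub shaft, 30 mm diameter, on the axis, rising 42 mm from the top face (to 60 mm above the underside). Origin: centre of the underside; z up; local +x through the middle of a tooth. Does not match.
- tester: Fixed mesh tester: plate 310 x 170 x 10 mm, local x -135 to 175 mm. Origin: on the bench below the centre of the fully meshed gear; z up; local +x runs along the rails from their open mouth to the master's axis, 84 mm away. Two rails, 10 mm high above the plate, local x -90 to 15 mm, 102 mm free width, centred on y = 0, flaring outward from -90 to -120 mm.
- mesh_spot (a point): Point on top of the tester plate (10 mm above the bench) where the centre of the gear's underside belongs when fully in mesh: midway between the rails, 84 mm from the master's axis. Pitch diameters are 84 mm; up to 4 mm farther out still counts as fully in mesh; teeth touch bottom at about 82 mm.
- master_axis (a point): Point on the vertical axis of the master gear at its top face, 28.5 mm above the bench. The master is a steel gear lying flat on a fixed post: 12 teeth of the same shape as gear_12, 96 mm over the tips, 68 mm over the roots, 18 mm thick, with a nut 26 mm across and 12 mm tall on top.
- master (a joint): Turn of the master about its post (rad), positive anticlockwise from above, limits -1.8 to 1.8, friction 0.06 N m: it stays where left. At 0 the groove, which lies along the middle of a tooth, points along the tester's local +x, under the punch. Starts at 0.6 to 1.15. The meshed gear turns by the equal and opposite angle, with about 3 mm (0.07 rad) of play.
- mark (a point): Outer end of the straight radial groove (dark, 24 mm long, 5 mm wide) on top of the master gear: 40 mm from its axis.
- punch_tip (a point): Tip of the fixed steel punch that points straight down over the master: 33 mm above the bench, 40 mm beyond the master's axis along the tester's local +x. Its bracket stands beyond it, local x 117 to 167 mm, up to 69 mm high.
- oil_bottle: Bystander: upright grey oil bottle, 66 mm in diameter, 170 mm tall. Origin: centre of the underside.
- wrench: Bystander: steel wrench, 190 mm long, lying on the bench. Origin: under its middle; local x along it.
- mug: Bystander: white mug, 80 mm across the rim, 90 mm tall, handle on its local +y side. Origin: centre of the underside.
Things that resemble listed ones, but are neither listed nor needed, are in the scene too. What is shaped like the gear_12 but turquoise or yellow is not meant.

How it is judged (in metres and radians):
On the way, in this order (a step that is already met when the one before it is completed fails the run):
1. the twelve-tooth gear lies flat on the tester plate, fully in mesh with the master (horizontal distance between gear_12 and master_axis below 0.0885 m and z of gear_12 in the frame of tester between 0.0075 and 0.0125 m and y of gear_12 in the frame of tester between -0.008 and 0.008 m and angle between gear_12's own z axis and vertical below 0.05 rad), for 0.2 s.
2. the meshed pair is turned until the master's groove end is under the punch tip, the gear still in mesh (all of step 1 and horizontal distance between mark and punch_tip below 0.005 m), for 0.2 s.
At the end, for the whole second after the job is handed in: The twelve-tooth gear lies released, at rest and flat (tilt under 0.05 rad, underside within 2.5 mm of the plate top), its centre within 88.5 mm of the master's axis and 8 mm of the rails' centre line; the outer end of the groove is within 5 mm horizontally of the punch tip (all of step 2 and linear speed of gear_12 below 0.02 m/s and velocity of joint master between -0.1 and 0.1 rad/s); the robot touches nothing.
It fails at once if another gear or a bystander is shifted by more than 30 mm (distance of any of gear_9, gear_16, oil_bottle, wrench, mug from where it was at the start of the episode above 0.03 m).
It fails at once if the gear is rammed hard into the master (over 80 N between them) (contact force between gear_12 and master above 80 N).
It also fails if it takes over 42 s, if anything falls off the work surface, if the arm or the gripper's body presses on something with over 40 N, if the wrist force passes 120 N, or if a joint passes its speed limit or range.

ROBOT

A 7-joint arm with a two-finger parallel gripper is mounted at the origin on the work surface. World frame = base frame: x ahead of the robot, y to its left, z up, the work surface at z = 0. Lengths are in mm, angles in degrees, forces in N, time in s.
With the tool pointing down it reaches from about 400 to 875 mm from the base axis. Payload 4.4 kg.
Tool frame: the origin (TCP) lies midway between the tips of the shut fingers; the grasp point (between the pads) lies 19 mm behind it; x points along the fingers, z is the direction in which the jaws open and shut, and the axes are right-handed (so a half turn about x gives the same grasp; the last joint's range is limited). The gripper opens to 85 mm and grips with 20 to 120 N. Pads are 22 mm wide; open, the fingers measure 114 mm over their backs; the gripper's body (76 mm by 85 mm) begins 54 mm behind the grasp point. The pads swing forward as they close: fully open they stand 13 mm farther back than shut.
Start: joints at [66.016, 36.005, 2.206, 86.941, -1.547, 57.084, -1.146], TCP at [224.62, -609.97, 231.313] pointing down, gripper open.
Joint ranges: [-175.42, 175.42], [-21.48, 121.26], [-71.46, 75.88], [10.55, 141.38], [-63.04, 243.04], [13.31, 113.54], [-168.57, 168.57]. Speed limits (degrees/s): [147.25, 147.25, 180, 180, 180, 180, 180].

INTERFACE

Orientations are given as a 3x3 rotation matrix whose columns are the frame's x, y, z axes.
In Python, from workcell import readout, optics, job gives the robot as it stands.
- The arm moves only by the tool step_arm, never from a script. Its argument "motion" is a list that holds one entry, the list of rows, each a list of 5 numbers: the shift along the tool's x, y, z as a fraction of full scale, then the turn about the tool's x as a fraction of full scale, then the gripper command: -1 is shut, 1 is fully open, values between are in proportion. A call has 1 to 12 rows; each row is the pose to reach, as a shift and turn from the pose commanded when the call began, along the tool's axes at that moment, turning the shorter way round; what a row does not reach only later rows make up. Full scale, the value 1, is 500 mm for a shift and 180 degrees for a turn. A row lasts 1/12 s, in which the tool goes at most 41.7 mm and 7.16 degrees, less where a joint would pass 70% of its speed; a pose out of reach is approached as far as the arm can. A call with a number of a shift or a turn outside -1 to 1 is refused whole. A call with a gripper value outside its range is refused whole. The fingers move at their own pace and stop on an object; "newtons" is the grip in N (left out, the last holds). Time passes only in rows, so rows that repeat a pose let the fingers close. It gives the time, the measured TCP pose, the force and the opening at its end, in the units of the state.
- readout.get_state(): the state, without advancing time (a new reading comes with each control period).
- optics.read_camera(name): name is "scene" or "top" or "wrist"; returns (picture, depth): 384x512x3 uint8, red, green, blue; 384x512 float32, mm along the optical axis (not along the pixel's ray), 0 where there is no reading.
- optics.get_calibration(name): a dict with "K" (3x3 intrinsics, pixels), "view" (4x4, takes a point from world to camera coordinates). Camera axes: x right, y down, z forward; pixel columns grow to the right and rows downward; lengths in mm; the calibration is good to about 2 mm. A picture is of the moment at which its call begins: read the wrist's pose just before it. get_calibration takes no time and is no camera call; for the wrist camera it gives the pose at the moment of the call.
- job.job_done(): hands the job in, once; it reports no verdict.
The state is a dict: "time_s": time; "joints": joint angles; "qvel": joint speeds; "effort": joint torques, N m; "ee_pos": TCP position; "tool_rot": TCP orientation; "force": force on the tool from outside, world axes, zero at the start; "ft_torque": the same for the moment, N m; "width": finger opening in mm.
Only numpy, scipy, OpenCV 4.12 (cv2) and the standard library are available. Lean on these libraries where they do the work, as an engineer would, in place of code of your own. Each camera call takes 0.05 s, during which the arm holds its last target.

## Working session

There is one attempt and no reset: what is moved stays moved. The work goes in short steps, Python scripts to look and compute and a tool call to move; the robot and the scene stay as the last step left them, time stands still between calls to the robot, and variables do not carry over. Pictures are saved under pics/ and viewed, and the job is handed in when it is done.

Besides the shell and the picture viewer there is one more tool, called after ">>>" as name(argument=value, ...) on one line, values as JSON. step_arm: Moves the arm, as the interface text tells. Shift numbers are shares of 500 mm and turn numbers shares of 180 degrees, none past 1 either way. Its arguments: {"type":"object","properties":{"motion":{"type":"array","items":{"type":"array","items":{"type":"array","items":{"type":"number","minimum":-1,"maximum":1}}}},"newtons":{"type":"number"}},"required":["motion"]}

```bash
ls; mkdir -p pics
cat > h.py <<'E'
import numpy as np,cv2,json
from workcell import readout,optics,job
def cam(n,save=None):
    c=optics.get_calibration(n); p,d=optics.read_camera(n)
    if save: cv2.imwrite('pics/'+save,cv2.cvtColor(p,cv2.COLOR_RGB2BGR)); np.savez('pics/'+save+'.npz',p=p,d=d,K=c['K'],V=c['view'])
    return p,d,np.array(c['K']),np.array(c['view'])
def ray(K,V,u,v,z):
    R=V[:3,:3];t=V[:3,3];C=-R.T@t
    d=R.T@np.linalg.inv(K)@np.array([u,v,1.]); return C+d*(z-C[2])/d[2]
def proj(K,V,P):
    q=V[:3,:3]@np.asarray(P)+V[:3,3]; q=K@q; return q[:2]/q[2]
def dpt(K,V,u,v,d):
    q=np.linalg.inv(K)@np.array([u,v,1.])*d; return V[:3,:3].T@(q-V[:3,3])
E
python3 - <<'E'
from h import *
for n in ['scene','top','wrist']:
    p,d,K,V=cam(n,n+'0.png'); print(n,K.tolist(),(-V[:3,:3].T@V[:3,3]).round(), V[:3,:3].round(2).tolist())
s=readout.get_state(); print(s)
E
```

```text
pics
scene [[442.6152191673936, 0.0, 256.2000640342634], [0.0, 442.6152191673936, 200.38808122116941], [0.0, 0.0, 1.0]] [1277.  -72. 1025.] [[0.09, 1.0, -0.0], [0.78, -0.08, -0.63], [-0.62, 0.06, -0.78]]
top [[437.07000762717945, 0.0, 255.2318803470958], [0.0, 437.07000762717945, 188.47794328062184], [0.0, 0.0, 1.0]] [ 244.   15. 1351.] [[-0.02, -1.0, 0.0], [-0.98, 0.01, -0.22], [0.22, -0.01, -0.98]]
wrist [[277.40912139263884, 0.0, 252.86089506175105], [0.0, 277.40912139263884, 193.39511846223385], [0.0, 0.0, 1.0]] [ 302. -581.  374.] [[0.34, -0.94, -0.0], [-0.89, -0.33, 0.32], [-0.3, -0.11, -0.95]]
{'time_s': 0.15, 'joints': array([66.01607176, 36.04855599,  2.2024144 , 86.98292646, -1.54756666,
       57.08445402, -1.14699738]), 'qvel': array([ 0.02679075, -0.18855844, -0.03577761, -0.09658109,  0.02322897,
        0.01615241, -0.03529713]), 'effort': array([ 2.18470923e-03, -5.63795471e+01,  1.22763701e+00, -1.93649822e+01,
        1.10593764e-02,  7.44456891e-03,  1.35640448e-05]), 'ee_pos': array([ 224.46266076, -609.49866347,  230.57917328]), 'tool_rot': array([[-5.16292279e-04,  9.38415343e-01,  3.45508866e-01],
       [ 1.41491011e-03,  3.45509252e-01, -9.38414277e-01],
       [-9.99998866e-01,  4.36794344e-06, -1.50615712e-03]]), 'force': array([ 0.22595115, -0.27670304,  0.24757224]), 'ft_torque': array([-0.03743899, -0.00975708, -0.00392813]), 'width': 85.55018862158686}
```

View pics/scene0.png

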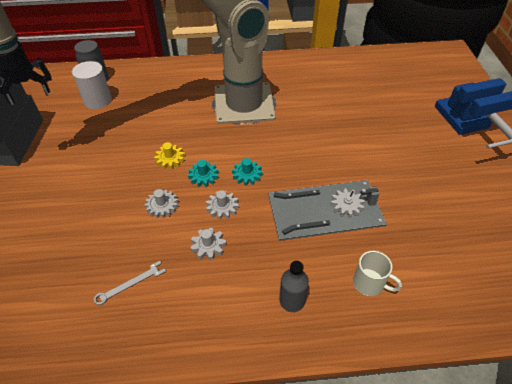

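View pics/top0.png

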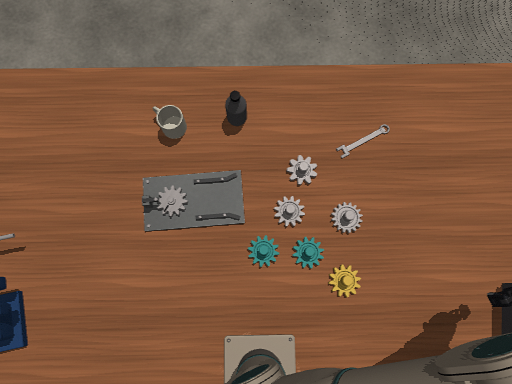

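View pics/wrist0.png

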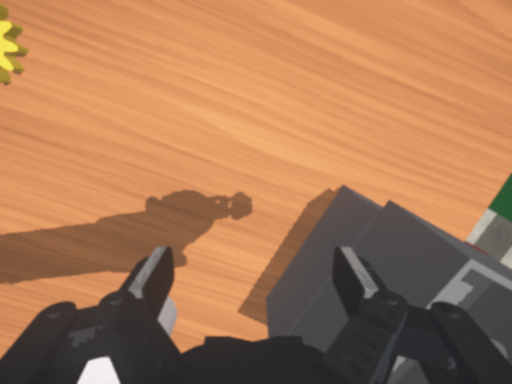

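The three steel gears are in the top view at (302,170), (290,211) and (347,217). The turquoise and yellow ones are decoys. The tester is at about (193,201), with the master at (172,201). I'll enlarge these areas to count teeth.

Run:
```python
from h import *
z=np.load('pics/top0.png.npz');p=z['p'];K=z['K'];V=z['V']
a=cv2.resize(p[145:245,265:375],None,fx=5,fy=5,interpolation=cv2.INTER_CUBIC)
cv2.imwrite('pics/crop1.png',a[:,:,::-1])
b=cv2.resize(p[160:240,135:250],None,fx=6,fy=6,interpolation=cv2.INTER_CUBIC)
cv2.imwrite('pics/crop2.png',b[:,:,::-1])
for n,u,v in [('a',302,170),('b',290,211),('c',347,217),('m',172,201)]: print(n,ray(K,V,u,v,18).round(0), z['d'][v,u])
```

```text
a [ 596. -144.   18.] 1336.4062
b [ 466. -101.   18.] 1302.7172
c [ 444. -276.   18.] 1304.1871
m [503. 264.  18.] 1330.326
```

View pics/crop1.png

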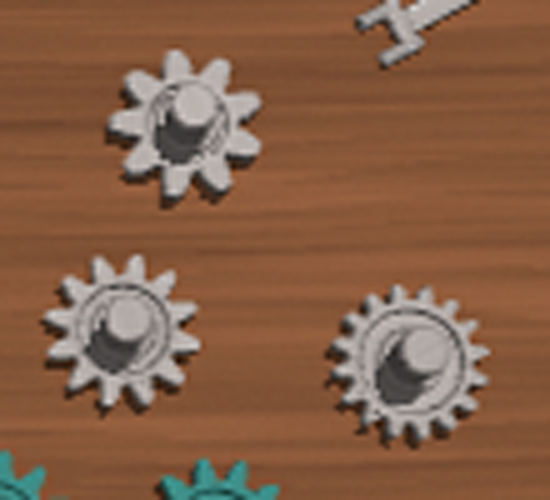

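View pics/crop2.png

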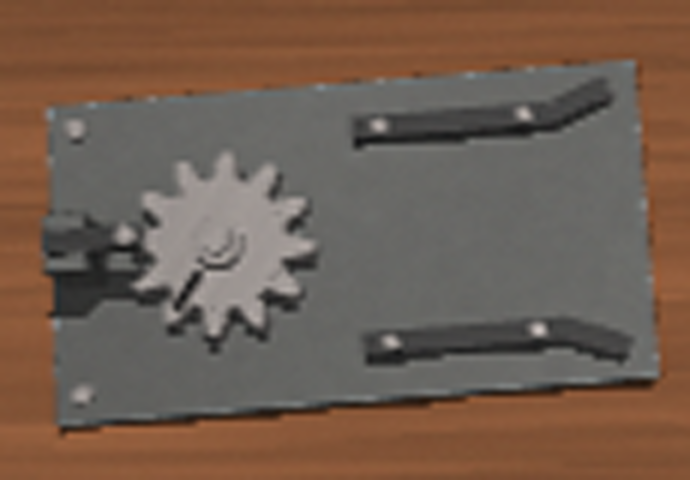

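In the enlarged crop, the gear at (302,170) has 9 teeth, (347,217) has about 16, and (290,211) has 12. So (290,211) is gear_12. It is grey, and the turquoise and yellow ones are excluded. The groove is about +1 rad from the punch. I'll move the wrist camera over the gear.

>>> step_arm(motion=[[[-0.04,0.03,-0.03,0,1],[-0.05,0.09,-0.1,0,1],[-0.05,0.15,-0.17,0,1],[-0.05,0.7,-0.79,0,1],[-0.05,0.7,-0.79,0,1],[-0.05,0.7,-0.79,0,1],[-0.05,0.7,-0.79,0,1],[-0.05,0.7,-0.79,0,1],[-0.05,0.7,-0.79,0,1],[-0.05,0.7,-0.79,0,1],[-0.05,0.7,-0.79,0,1],[-0.05,0.7,-0.79,0,1]]])

```text
time_s: 1.15
ee_pos: [399.1, -161.6, 256.4]
tool_rot: [[0.0, 0.939, 0.345], [-0.0, 0.345, -0.939], [-1.0, 0.0, 0.0]]
force: [1.0, -1.0, -1.0]
width: 85.2
```

>>> step_arm(motion=[[[0,0,0,0,1],[0,0,0,0,1],[0,0,0,0,1]]])

```text
time_s: 1.4
ee_pos: [398.7, -163.9, 256.3]
tool_rot: [[-0.0, 0.938, 0.346], [-0.0, 0.346, -0.938], [-1.0, -0.0, 0.0]]
force: [-0.6, -1.0, 0.4]
width: 85.1
```

Run:
```python
from h import *
s=readout.get_state();print(s['ee_pos'],s['joints'].round(1),s['qvel'].round(2))
cam('wrist','w1.png')
```

```text
[ 398.72109631 -163.85059439  256.26331715] [ 20.9  16.3  -3.  117.9   1.2  45.8 -52.5] [ 1.85  0.04  1.17 -0.08 -0.03 -0.15 -0.19]
```

View pics/w1.png

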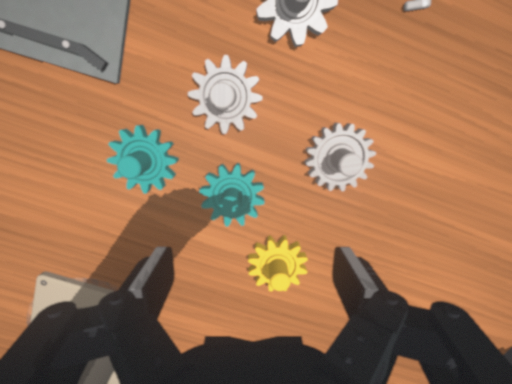

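```bash
cat >> h.py <<'E'
def load(f):
    z=np.load('pics/'+f+'.npz'); return z['p'],z['d'],z['K'],z['V']
def cloud(d,K,V):
    v,u=np.mgrid[0:d.shape[0],0:d.shape[1]]
    P=np.linalg.inv(K)@np.stack([u.ravel(),v.ravel(),np.ones(u.size)])*d.ravel()
    W=V[:3,:3].T@(P-V[:3,3:4]); return W.T.reshape(*d.shape,3)
def grey(p,vmin=130,smax=60):
    h=cv2.cvtColor(p,cv2.COLOR_RGB2HSV); return ((h[...,1]<smax)&(h[...,2]>vmin)).astype(np.uint8)
def teeth(p,d,K,V,uv,z,r=75,n=12,vmin=110,smax=70):
    """rectify plane z at 0.25mm/px about uv ray; circle + phase"""
    c=ray(K,V,*uv,z)
    g=0.25;N=int(2*r/g); 
    xs=c[0]+(np.arange(N)-N/2)*g; ys=c[1]+(np.arange(N)-N/2)*g
    X,Y=np.meshgrid(xs,ys)
    Q=np.stack([X.ravel(),Y.ravel(),np.full(X.size,z)]); q=V[:3,:3]@Q+V[:3,3:4]; q=K@q; q=q[:2]/q[2]
    im=cv2.remap(p,q[0].reshape(N,N).astype(np.float32),q[1].reshape(N,N).astype(np.float32),cv2.INTER_LINEAR)
    m=grey(im,vmin,smax)
    m=cv2.morphologyEx(m,cv2.MORPH_OPEN,np.ones((5,5),np.uint8))
    cnt,_=cv2.findContours(m,cv2.RETR_EXTERNAL,cv2.CHAIN_APPROX_NONE)
    k=max(cnt,key=cv2.contourArea)
    (cx,cy),R=cv2.minEnclosingCircle(k)
    cw=np.array([xs[0]+cx*g,ys[0]+cy*g])
    pts=k[:,0,:]*g+np.array([xs[0],ys[0]])
    return im,k,cw,R*g,pts
def phase(pts,c,n=12):
    e=pts-c; a=np.arctan2(e[:,1],e[:,0]); rr=np.hypot(*e.T)
    G=np.linspace(-np.pi,np.pi,720,endpoint=False); prof=np.array([rr[np.abs(np.angle(np.exp(1j*(a-x))))<0.02].max(initial=0) for x in G])
    F={k:abs((prof*np.exp(-1j*k*G)).mean()) for k in range(7,19)}
    f=(prof*np.exp(-1j*n*G)).mean()
    return np.degrees(-np.angle(f)/n)%(360/n),max(F,key=F.get),prof
E
python3 - <<'E'
from h import *
for f,uv in [('w1.png',(225,97)),('top0.png',(290,211))]:
    p,d,K,V=load(f); W=cloud(d,K,V)
    b=ray(K,V,*uv,18); near=np.hypot(W[...,0]-b[0],W[...,1]-b[1])<60
    print(f,np.histogram(W[...,2][near],bins=np.arange(-20,80,5)))
    im,k,c,R,pts=teeth(p,d,K,V,uv,18)
    print(c,R,phase(pts,c)[:2])
    cv2.drawContours(im,[k],-1,(255,0,0),1); cv2.imwrite('pics/rect_'+f,im[:,:,::-1])
    # stub top
    st=near&(W[...,2]>50)&(W[...,2]<75); print('stub',W[st].mean(0) if st.any() else None, st.sum())
E
```

```text
w1.png (array([   0,    0,    0,  826, 2350,   12,  449, 2217,   38,    5,   10,
          3,    2,    5,    8,  195,  365,    0,    0]), array([-20, -15, -10,  -5,   0,   5,  10,  15,  20,  25,  30,  35,  40,
        45,  50,  55,  60,  65,  70,  75]))
[468.24568691 -98.97825434] 48.69249725341797 (np.float64(17.0484061653583), 12)
stub [468.44388223 -98.98641693  60.13117481] 568
top0.png (array([  0,   0,   5, 175, 345,  53,  94, 250, 113,   7,   1,   5,   5,
         1,   1,  28,  47,   6,   0]), array([-20, -15, -10,  -5,   0,   5,  10,  15,  20,  25,  30,  35,  40,
        45,  50,  55,  60,  65,  70,  75]))
[467.20008318 -98.29774964] 48.69889831542969 (np.float64(17.132882899174504), 12)
stub [466.39753436 -98.81517331  60.87286708] 82
```

View pics/rect_w1.png

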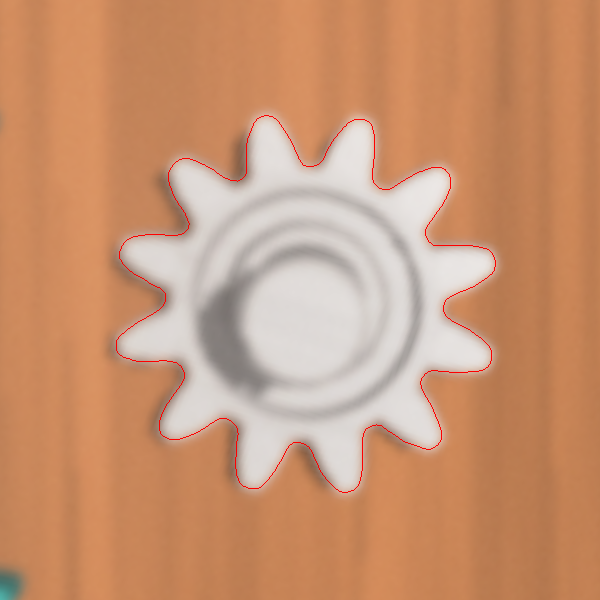

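View pics/rect_top0.png

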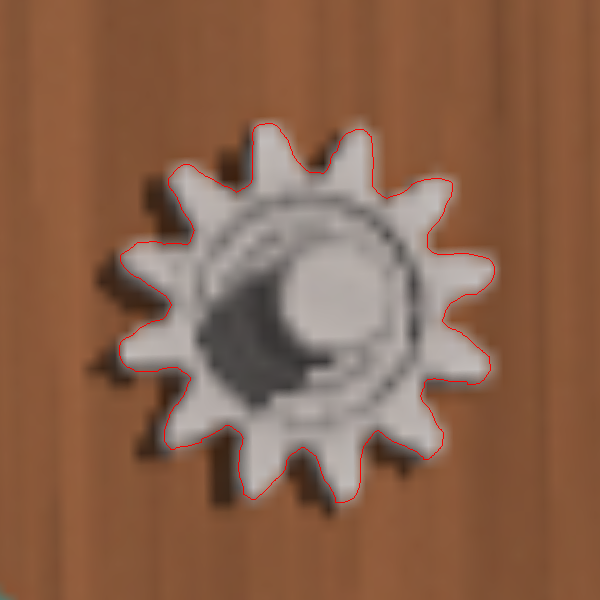

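The rectified wrist and top views agree. This gear has 12 teeth, its centre is at about (468,-99), the face is at 18 mm and the stub top at 60 mm. Next I'll look at the tester from the wrist before grasping.

>>> step_arm(motion=[[[0,0.03,-0.05,0,1],[0,0.32,-0.61,0,1],[0,0.32,-0.61,0,1],[0,0.32,-0.61,0,1],[0,0.32,-0.61,0,1],[0,0.32,-0.61,0,1],[0,0.32,-0.61,0,1],[0,0.32,-0.61,0,1],[0,0.32,-0.61,0,1],[0,0.32,-0.61,0,1],[0,0.32,-0.61,0,1],[0,0.32,-0.61,0,1]]])

```text
time_s: 2.45
ee_pos: [444.0, 175.4, 255.9]
tool_rot: [[-0.001, 0.94, 0.342], [-0.002, 0.342, -0.94], [-1.0, -0.001, 0.001]]
force: [0.2, 0.3, 0.0]
width: 84.9
```

Run:
```python
from h import *
s=readout.get_state();print(s['ee_pos'],s['joints'].round(1),s['qvel'].round(2))
cam('wrist','w2.png')
```

```text
[443.97140239 175.43036935 255.92844339] [ -17.5   20.4  -10.1  111.5    4.8   48.5 -100.1] [ 0.73 -0.4   0.34  0.54 -0.09 -0.17 -0.15]
```

View pics/w2.png

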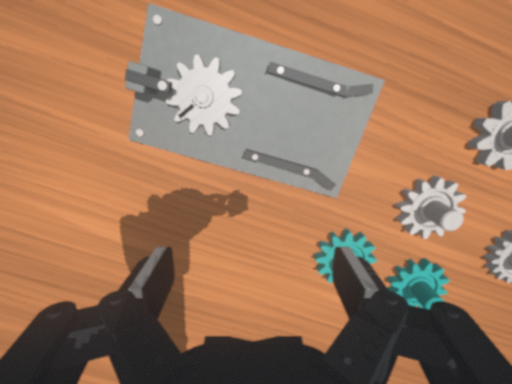

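The wrist view shows the master at (203,95), its groove at about (187,112) and the rails at (305,78) and (290,165). Gear_12 is now at (432,207). Next: tester frame, master phase and groove angle.

Run:
```python
from h import *
for f,uv,gv in [('w2.png',(203,95),(432,207)),('top0.png',(172,201),(290,211))]:
    p,d,K,V=load(f); W=cloud(d,K,V)
    b=ray(K,V,*uv,28); near=np.hypot(W[...,0]-b[0],W[...,1]-b[1])<40
    print(f,'face z',np.median(W[...,2][near]))
    im,k,c,R,pts=teeth(p,d,K,V,uv,28.5,vmin=150)
    ph=phase(pts,c); print('master',c,R,ph[:2])
    hs=cv2.cvtColor(im,cv2.COLOR_RGB2GRAY)
    # groove: dark pixels in ring 17..41 mm
    N=im.shape[0]; xs=(np.arange(N)-N/2)*.25; X,Y=np.meshgrid(xs+b[0]*0,xs)
    b2=ray(K,V,*uv,28.5); X=X+b2[0]-c[0];Y=Y+b2[1]-c[1]; r=np.hypot(X,Y)
    mk=(hs<90)&(r>20)&(r<31); print('groove deg',np.degrees(np.arctan2(Y[mk].mean(),X[mk].mean())),mk.sum(), r[mk].mean())
    cv2.drawContours(im,[k],-1,(255,0,0),1); im[mk]=(0,255,0); cv2.imwrite('pics/rm_'+f,im[:,:,::-1])
    # plate outline
    hsv=cv2.cvtColor(p,cv2.COLOR_RGB2HSV); m=((hsv[...,1]<70)).astype(np.uint8)
    wz=W; reg=(np.hypot(W[...,0]-500,W[...,1]-220)<210)
    m=cv2.morphologyEx(m*reg.astype(np.uint8),cv2.MORPH_OPEN,np.ones((5,5)))
    cnt,_=cv2.findContours(m,cv2.RETR_EXTERNAL,cv2.CHAIN_APPROX_NONE); k=max(cnt,key=cv2.contourArea)
    P=np.array([ray(K,V,u,v,10)[:2] for u,v in k[:,0]],np.float32)
    print('plate rect',cv2.minAreaRect(P))
    # gear12 in this view
    if gv[0]==432:
        im,k,c,R,pts=teeth(p,d,K,V,gv,18); print('g12',c,R,phase(pts,c)[:2])
```

```text
w2.png face z 29.046674758394843
master [505.2518507  264.18499099] 105.88926696777344 (np.float64(15.194815145226762), 8)
groove deg 149.16177867098776 200 25.931519333708263
plate rect ((177.4443359375, 71.46337890625), (295.5048828125, 982.835693359375), 19.82807159423828)
g12 [469.62856887 -97.60824421] 55.309688568115234 (np.float64(16.891863813724868), 12)
top0.png face z 30.159429522335245
master [503.60108651 264.14150265] 46.71699523925781 (np.float64(27.544686447119503), 12)
groove deg 146.21067191903902 861 25.467858630584544
plate rect ((506.9529724121094, 202.081787109375), (170.29727172851562, 313.08123779296875), 3.8599867820739746)
```

View pics/rm_w2.png

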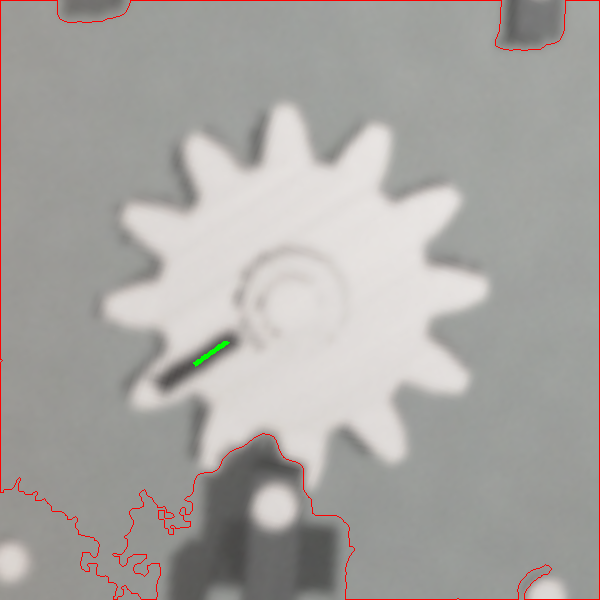

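View pics/rm_top0.png

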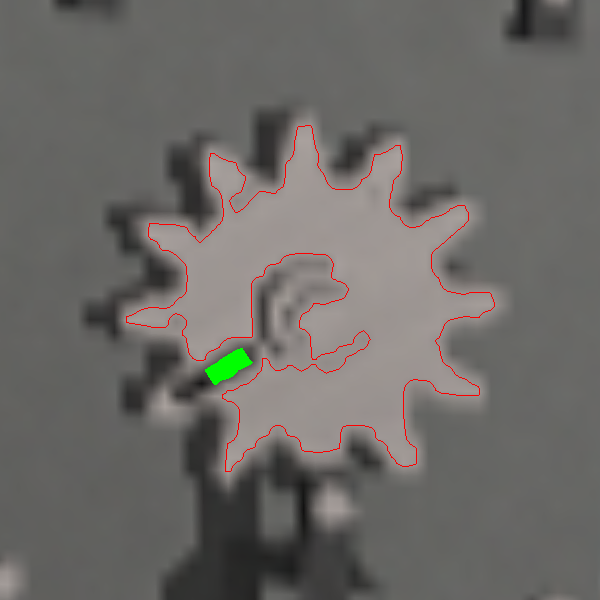

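Run:
```python
from h import *
p,d,K,V=load('w2.png'); W=cloud(d,K,V)
uv=(203,95)
im,k,c,R,pts=teeth(p,d,K,V,uv,28.5,r=55,vmin=205,smax=40)
# restrict to tips away from bracket: circle fit on tips
r=np.hypot(*(pts-c).T); print(c,R,phase(pts,c)[:2])
# LSQ circle using max envelope per tooth
from scipy.optimize import least_squares
e=pts-c; a=np.arctan2(e[:,1],e[:,0])
tips=[];ph=phase(pts,c)[0]
for i in range(12):
    t=np.radians(ph+30*i); s=np.abs(np.angle(np.exp(1j*(a-t))))<0.2
    if s.any():
        j=np.argmax(r*s); tips.append(pts[j])
tips=np.array(tips); print('tips r',np.hypot(*(tips-c).T).round(1))
cv2.drawContours(im,[k],-1,(255,0,0),1); cv2.imwrite('pics/rm3.png',cv2.resize(im,(600,600))[:,:,::-1])
hsv=cv2.cvtColor(p,cv2.COLOR_RGB2HSV)
m=(hsv[...,1]<60).astype(np.uint8); m[205:]=0
m=cv2.morphologyEx(m,cv2.MORPH_OPEN,np.ones((3,3)))
n,l,st,_=cv2.connectedComponentsWithStats(m); L=l[110,150] if l[110,150] else l[130,230]
mm=(l==L).astype(np.uint8); cnt,_=cv2.findContours(mm,cv2.RETR_EXTERNAL,cv2.CHAIN_APPROX_NONE);k=max(cnt,key=cv2.contourArea)
hull=k[:,0].astype(float)
P=np.array([ray(K,V,u,v,10)[:2] for u,v in hull],np.float32)
ctr,(w,h),ang=cv2.minAreaRect(P);print('plate',ctr,w,h,ang)
# rails: dark within plate with z~20 
for name,(u0,v0,u1,v1) in {'A':(270,63,338,98),'B':(243,146,312,182)}.items():
    g=cv2.cvtColor(p,cv2.COLOR_RGB2GRAY); M=np.zeros_like(m); M[v0:v1,u0:u1]=((W[v0:v1,u0:u1,2]>16)&(W[v0:v1,u0:u1,2]<24))
    vs,us=np.nonzero(M); Q=np.array([ray(K,V,u,v,20)[:2] for u,v in zip(us,vs)],np.float32)
    vx,vy,x0,y0=cv2.fitLine(Q,cv2.DIST_HUBER,0,.01,.01).ravel(); print(name,len(Q),np.degrees(np.arctan2(vy,vx)),x0,y0,'z',np.median(W[vs,us,2]))
pl=(np.abs(W[...,0]-500)<30)&(np.abs(W[...,1]-150)<40); print('plate z',np.median(W[...,2][pl]))
# groove
X=cloud(d*0+1,K,V)
pix=[]
b=np.array([504.,264.2])
g=cv2.cvtColor(p,cv2.COLOR_RGB2GRAY)
for v in range(80,130):
    for u in range(165,220):
        q=ray(K,V,u,v,28.5)[:2]-c; rr=np.hypot(*q)
        if 18<rr<40 and g[v,u]<130 and abs(np.degrees(np.arctan2(q[1],q[0]))-150)<12: pix.append(q)
pix=np.array(pix); vx,vy,x0,y0=cv2.fitLine(pix.astype(np.float32),cv2.DIST_HUBER,0,.01,.01).ravel()
print('groove',len(pix),np.degrees(np.arctan2(*pix.mean(0)[::-1])),np.degrees(np.arctan2(vy,vx)),np.hypot(*pix.T).max())
```

```text
[504.63684521 263.31628142] 47.426151275634766 (np.float64(27.050882547700535), 12)
tips r [47.2 47.4 46.2 47.4 34.8 47.1 47.3 47.2 47.4 47.2 47.2 47.1]
plate (507.7856750488281, 207.038818359375) 169.30657958984375 323.3816833496094 3.8461432456970215
A 762 -86.63547 568.16943 152.36671 z 20.600568934166468
B 643 -86.47164 454.95688 142.71068 z 20.726965180813764
plate z 324.6786583636839
groove 50 147.58561315424103 -31.846294 39.24545094651781
```

View pics/rm3.png

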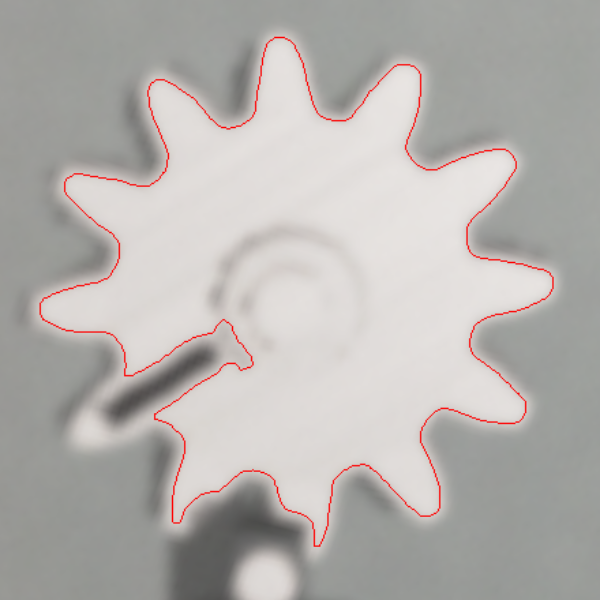

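Tester axis is about 93.6°, master axis is at (504.4,263.5) and the groove is at local +53.6°. The gear has to turn about +8° to mesh. Going back over the gear.

>>> step_arm(motion=[[[0,-0.01,0.05,0,1],[0.19,-0.142,0.532,0,1],[0.19,-0.142,0.532,0,1],[0.19,-0.142,0.532,0,1],[0.19,-0.142,0.532,0,1],[0.19,-0.142,0.532,0,1],[0.19,-0.142,0.532,0,1],[0.19,-0.142,0.532,0,1],[0.19,-0.142,0.532,0,1],[0.19,-0.142,0.532,0,1],[0.19,-0.142,0.532,0,1]]])

```text
time_s: 3.42
ee_pos: [468.6, -96.3, 161.6]
tool_rot: [[0.0, 0.939, 0.344], [0.0, 0.344, -0.939], [-1.0, 0.0, -0.0]]
force: [-0.5, 0.3, -0.7]
width: 85.3
```

Run:
```python
from h import *
s=readout.get_state();print(s['ee_pos'],s['tool_rot'].round(3).tolist(),s['qvel'].round(2))
p,d,K,V=cam('wrist','w3.png')
print(proj(K,V,[468,-99,18]),proj(K,V,[468,-99,60]))
uv=proj(K,V,[468,-99,18])
W=cloud(d,K,V); near=np.hypot(W[...,0]-468,W[...,1]+99)<40
st=near&(W[...,2]>55)&(W[...,2]<65); print('stub',W[st].mean(0),st.sum())
im,k,c,R,pts=teeth(p,d,K,V,uv,18,r=60,vmin=150,smax=40); print(c,R,phase(pts,c)[:2])
cv2.drawContours(im,[k],-1,(255,0,0),1); cv2.imwrite('pics/r3.png',im[:,:,::-1])
```

```text
[468.63039936 -96.33351037 161.64511962] [[0.0, 0.939, 0.344], [0.0, 0.344, -0.939], [-1.0, 0.0, -0.0]] [-1.65 -0.52 -0.74 -0.23  0.    0.09  0.04]
[255.2028311  182.27619175] [255.57154788 194.89322422]
stub [469.55042117 -98.03611361  60.35790078] 787
[469.41123581 -98.69761276] 47.89945602416992 (np.float64(17.30331965471951), 12)
```

View pics/w3.png

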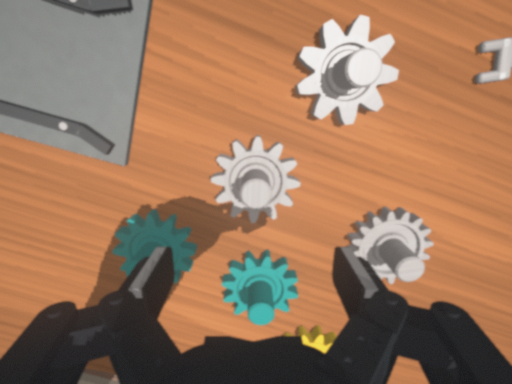

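View pics/r3.png

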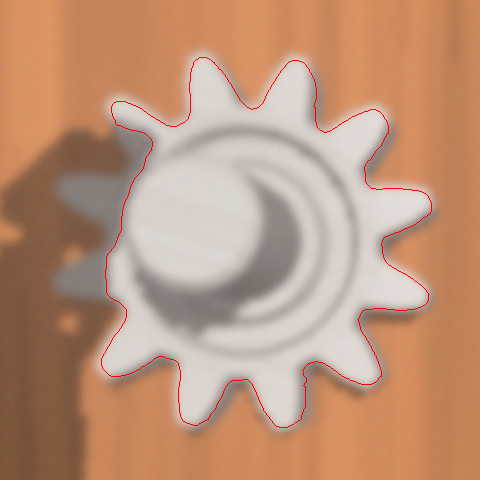

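Nothing has changed, and the stub sits midway between the fingers in the image at (255,190). Descending and gripping.

>>> step_arm(motion=[[[0.05,-0.002,0.0045,0,1],[0.11,-0.002,0.0045,0,1],[0.17,-0.002,0.0045,0,1],[0.22,-0.002,0.0045,0,1],[0.26,-0.002,0.0045,0,1],[0.276,-0.002,0.0045,0,1],[0.276,-0.002,0.0045,0,0.2],[0.276,-0.002,0.0045,0,-0.5],[0.276,-0.002,0.0045,0,-1],[0.276,-0.002,0.0045,0,-1],[0.276,-0.002,0.0045,0,-1],[0.276,-0.002,0.0045,0,-1]]], newtons=70)

```text
time_s: 4.47
ee_pos: [469.7, -98.7, 24.8]
tool_rot: [[0.003, 0.938, 0.346], [-0.0, 0.346, -0.938], [-1.0, 0.002, 0.001]]
force: [-1.9, 1.0, 8.0]
width: 28.8
```

Run:
```python
from h import *
s=readout.get_state();print(s['ee_pos'],s['tool_rot'].round(3).tolist(),s['force'],s['width'])
p,d,K,V=cam('wrist','w4.png')
```

```text
[469.7245618  -98.65947246  24.79495247] [[0.003, 0.938, 0.346], [-0.0, 0.346, -0.938], [-1.0, 0.002, 0.001]] [-1.87197384  0.95144085  8.01540278] 28.773611070138305
```

View pics/w4.png

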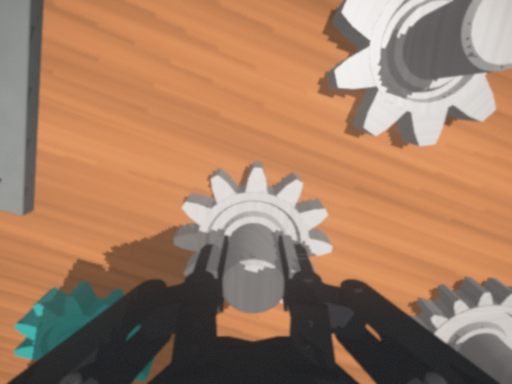

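The stub is gripped, with the fingers at (205,275) and (300,275) and a width of 28.8 mm. Lifting, then carrying to a point above the rails while turning +8°.

>>> step_arm(motion=[[[-0.02,0,0,0,-1],[-0.06,0,0,0,-1],[-0.1,0.02,-0.04,0,-1],[-0.12,0.06,-0.11,-0.01,-1],[-0.12,0.1,-0.18,-0.02,-1],[-0.12,0.14,-0.25,-0.03,-1],[-0.12,0.18,-0.32,-0.045,-1],[-0.12,0.22,-0.39,-0.045,-1],[-0.12,0.245,-0.435,-0.045,-1],[-0.12,0.255,-0.452,-0.045,-1],[-0.12,0.255,-0.452,-0.045,-1],[-0.12,0.255,-0.452,-0.045,-1]]])

```text
time_s: 5.52
ee_pos: [509.6, 156.9, 83.5]
tool_rot: [[-0.001, 0.88, 0.475], [-0.001, 0.475, -0.88], [-1.0, -0.002, 0.0]]
force: [-0.3, -1.1, -6.5]
width: 28.3
```

Run:
```python
from h import *
s=readout.get_state();print(s['ee_pos'],s['tool_rot'].round(3).tolist(),s['force'],s['width'],s['joints'].round(0))
cam('wrist','w5.png');cam('top','t5.png');cam('scene','s5.png')
p=load('t5.png')[0]
cv2.imwrite('pics/t5c.png',cv2.resize(p[140:260,120:320],None,fx=4,fy=4,interpolation=cv2.INTER_CUBIC)[:,:,::-1])
```

```text
[509.58912099 156.9339993   83.4607409 ] [[-0.001, 0.88, 0.475], [-0.001, 0.475, -0.88], [-1.0, -0.002, 0.0]] [-0.29068973 -1.08502227 -6.4523094 ] 28.25429031553628 [-18.  39.  -4. 113.   5.  29. -87.]
```

View pics/w5.png

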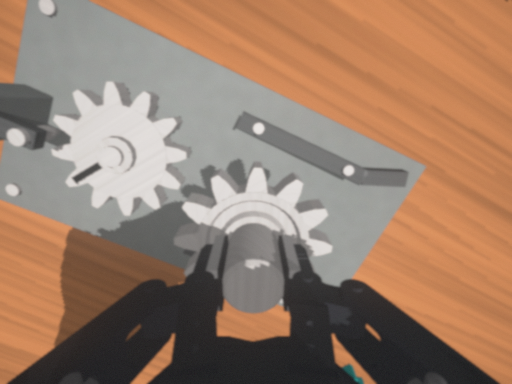

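View pics/t5c.png

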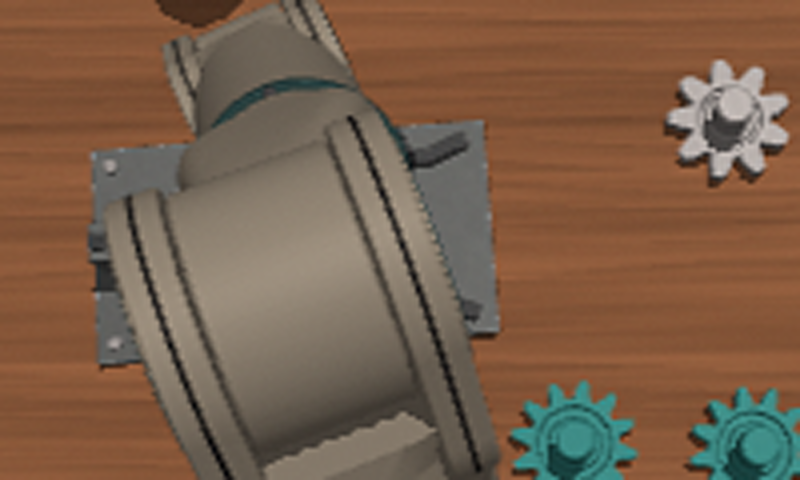

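View pics/s5.png

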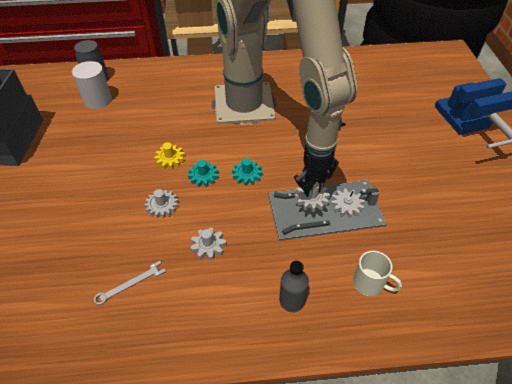

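The wrist view shows the gear level in the hand at (255,235) and the master at (113,150). The top view is blocked by the arm. I'll measure both gears in this one wrist picture.

```bash
cat >> h.py <<'E'
def gearfit(pts,c0,n=12,ro=48.,rr=34.,arc=None,it=6):
    """least squares centre+phase: contour radius vs harmonic; uses only points within arc of azimuth (deg lo,hi)"""
    from scipy.optimize import least_squares
    e=pts-c0; a=np.degrees(np.arctan2(e[:,1],e[:,0]))
    if arc is not None:
        s=((a-arc[0])%360)<((arc[1]-arc[0])%360); pts=pts[s]
    def f(x):
        e=pts-x[:2]; r=np.hypot(*e.T); a=np.arctan2(e[:,1],e[:,0])
        return r-(x[3]+x[4]*np.cos(n*(a-np.radians(x[2]))))
    best=None
    for p0 in (0,10,20):
        s=least_squares(f,[c0[0],c0[1],p0,41,7],loss='soft_l1',f_scale=1.)
        if best is None or s.cost<best.cost: best=s
    x=best.x
    if x[4]<0: x[4]*=-1; x[2]+=180/n
    x[2]%=360/n
    return x,len(pts),np.sqrt(2*best.cost/len(pts))
E
python3 - <<'E'
from h import *
p,d,K,V=load('w5.png'); W=cloud(d,K,V)
for nm,uv,z,arc,vm in [('g',(250,215),76.7,(-20,140),165),('m',(113,155),28.5,None,190)]:
    w=W[...,2][max(0,uv[1]-10):uv[1]+10,uv[0]-35:uv[0]-25]; print('z',np.median(w))
    c0=ray(K,V,*uv,z)[:2]
    im,k,c,R,pts=teeth(p,d,K,V,uv,z,r=65,vmin=vm,smax=40)
    print(nm,c0,c,R)
    if nm=='g': c=np.array([509.6,156.9])
    cv2.drawContours(im,[k],-1,(255,0,0),1); cv2.imwrite('pics/r5%s.png'%nm,im[:,:,::-1])
    for A in ([(20,105),(10,120),(30,100)] if nm=='g' else [None,(-170,60)]):print(A,gearfit(pts,c,arc=A))
E
```

```text
z 74.16344310238938
g [524.95563519 167.32801876] [519.20563519 158.07801876] 47.27052307128906
(20, 105) (array([524.42765169, 182.80719661,  19.89889017,  16.46732852,
         2.33348573]), 574, np.float64(2.5725361871327737))
(10, 120) (array([525.61605226, 181.53326313,  23.66266098,  17.29191487,
         2.14733053]), 627, np.float64(2.6829295748109203))
(30, 100) (array([527.69122552, 153.59666205,  21.32640436,  36.36903396,
         8.38942317]), 524, np.float64(3.5407684329756246))
z 29.159984923233594
m [501.15152189 266.83200637] [504.20571348 263.52367202] 48.1857795715332
None (array([504.25380202, 263.64570355,  26.92199404,  39.65428572,
         8.30904912]), 1908, np.float64(1.759247163768608))
(-170, 60) (array([504.20800726, 263.71839845,  26.91459888,  39.93161102,
         8.44060639]), 1073, np.float64(0.6536922338519215))
```

View pics/r5g.png

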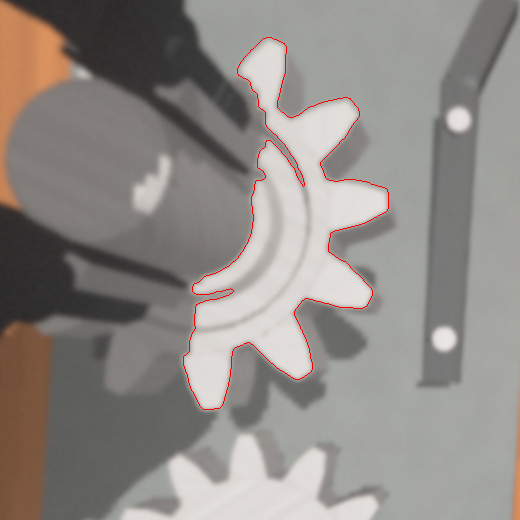

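View pics/r5m.png

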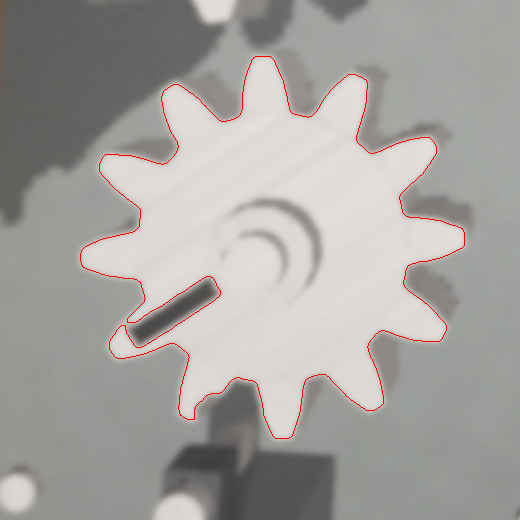

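Run:
```python
from h import *
p,d,K,V=load('w5.png')
for z in (75.5,76.7,78):
    im,k,c,R,pts=teeth(p,d,K,V,(250,215),z,r=65,vmin=165,smax=40)
    c=np.array([509.6,156.9])
    e=pts-c; r=np.hypot(*e.T);a=np.degrees(np.arctan2(e[:,1],e[:,0]))
    s=(r>32.5)&(a>-48)&(a<95); print(z,gearfit(pts[s],c))
```

```text
75.5 (array([508.01197173, 155.94841109,  25.24712594,  41.30723367,
         8.37731039]), 684, np.float64(0.6540075298127076))
76.7 (array([508.63756048, 156.28880926,  25.25142389,  40.92210449,
         8.34453854]), 693, np.float64(0.6998384312136001))
78 (array([509.30110114, 156.63745109,  25.24493743,  40.51772508,
         8.28248074]), 697, np.float64(0.7027974770990295))
```

The gear phase is 25.25° and the required value is 25.25°. Its centre needs about 1.7 mm in x to sit on the rail line. Lowering to the plate.

>>> step_arm(motion=[[[0.01,0.003,0.0016,0,-1],[0.035,0.003,0.0016,0,-1],[0.06,0.003,0.0016,0,-1],[0.075,0.003,0.0016,0,-1],[0.085,0.003,0.0016,0,-1],[0.092,0.003,0.0016,0,-1],[0.096,0.003,0.0016,0,-1],[0.096,0.003,0.0016,0,-1],[0.096,0.003,0.0016,0,-1]]])

```text
time_s: 6.42
ee_pos: [512.4, 157.6, 35.6]
tool_rot: [[0.001, 0.88, 0.474], [0.0, 0.474, -0.88], [-1.0, 0.001, 0.0]]
force: [-0.7, -0.2, -6.2]
width: 28.7
```

Run:
```python
from h import *
s=readout.get_state();print(s['ee_pos'],s['tool_rot'].round(3).tolist(),s['force'],s['width'])
p,d,K,V=cam('wrist','w6.png')
z=s['ee_pos'][2]-24.8+18
uv=proj(K,V,[520,170,z]); print(uv)
im,k,c,R,pts=teeth(p,d,K,V,uv,z,r=65,vmin=165,smax=40)
c=np.array([510.6,156.9])
e=pts-c; r=np.hypot(*e.T);a=np.degrees(np.arctan2(e[:,1],e[:,0]))
q=(r>32.5)&(a>-48)&(a<95); print(z,gearfit(pts[q],c))
cv2.drawContours(im,[k],-1,(255,0,0),1); cv2.imwrite('pics/r6.png',im[:,:,::-1])
```

```text
[512.41632919 157.57068344  35.60322025] [[0.001, 0.88, 0.474], [0.0, 0.474, -0.88], [-1.0, 0.001, 0.0]] [-0.71142577 -0.17819759 -6.22056512] 28.749510571272477
[240.71709973 224.19810763]
28.803220253196994 (array([511.60910045, 156.64061434,  25.33884093,  41.42020249,
         7.98813592]), 866, np.float64(1.8632999095490586))
```

View pics/w6.png

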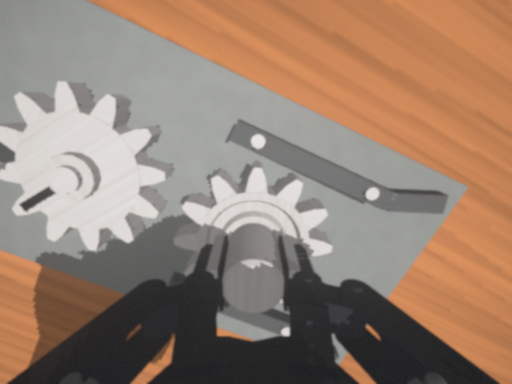

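View pics/r6.png

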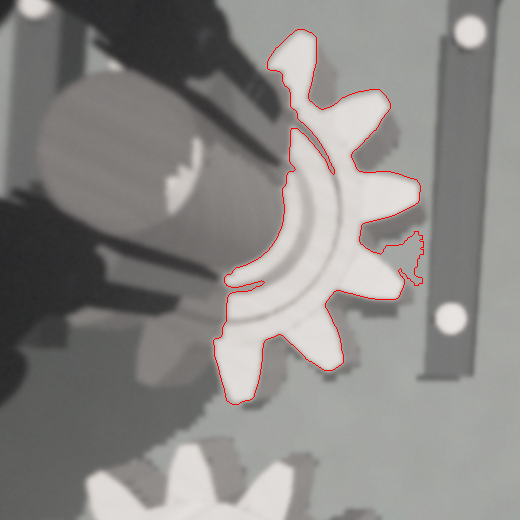

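The gear hovers under 1 mm above the plate, centred between the rails and in phase. Sliding it gently towards the master.

>>> step_arm(motion=[[[0.0005,0.0035,-0.008,0,-1],[0.001,0.007,-0.016,0,-1],[0.001,0.009,-0.0205,0,-1],[0.001,0.0105,-0.024,0,-1],[0.001,0.012,-0.027,0,-1],[0.001,0.013,-0.03,0,-1],[0.001,0.013,-0.03,0,-1],[0.001,0.013,-0.03,0,-1]]])

```text
time_s: 7.13
ee_pos: [510.8, 174.1, 34.9]
tool_rot: [[0.0, 0.88, 0.475], [0.0, 0.475, -0.88], [-1.0, 0.0, -0.0]]
force: [-0.8, 0.4, -4.8]
width: 28.2
```

```bash
cat > look.py <<'E'
from h import *
import sys
tag=sys.argv[1]
s=readout.get_state();print(s['time_s'],s['ee_pos'].round(2),s['tool_rot'].round(3).tolist()[:2],s['force'].round(1),s['width'])
p,d,K,V=cam('wrist',tag+'.png')
# rectified view of whole pair at z 28.5
cx,cy=506,225;g=.25;w,h=130,220
xs=cx+np.arange(-w/2,w/2,g);ys=cy+np.arange(-h/2,h/2,g);X,Y=np.meshgrid(xs,ys)
Q=np.stack([X.ravel(),Y.ravel(),np.full(X.size,28.5)]);q=K@(V[:3,:3]@Q+V[:3,3:4]);q=(q[:2]/q[2]).astype(np.float32)
im=cv2.remap(p,q[0].reshape(X.shape),q[1].reshape(X.shape),cv2.INTER_LINEAR)
im=cv2.resize(np.rot90(im),None,fx=.85,fy=.85); cv2.imwrite('pics/%sr.png'%tag,im[:,:,::-1])
E
python3 look.py w7
```

```text
7.1333 [510.77 174.13  34.91] [[0.0, 0.88, 0.475], [0.0, 0.475, -0.88]] [-0.8  0.4 -4.8] 28.232146522814833
```

View pics/w7r.png

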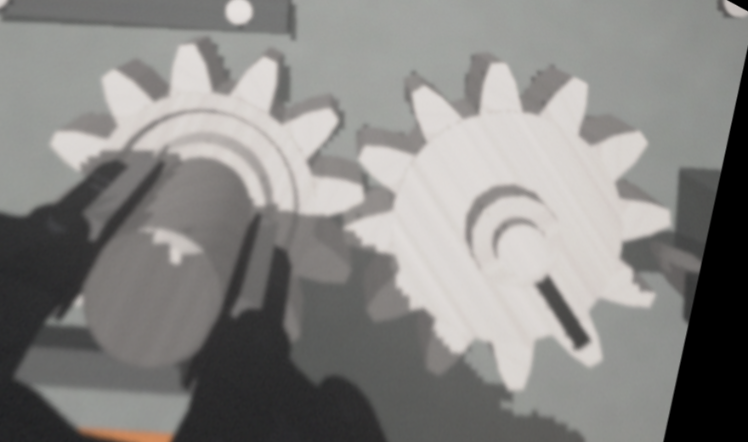

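View pics/w7.png

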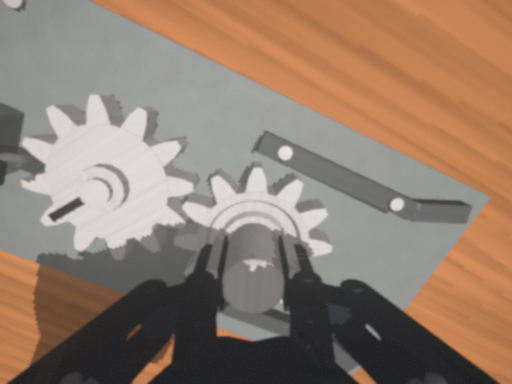

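The teeth interleave cleanly and the force is near zero. About 5 mm remains.

>>> step_arm(motion=[[[0,0.001,-0.002,0,-1],[0,0.0018,-0.004,0,-1],[0,0.0027,-0.006,0,-1],[0,0.0036,-0.008,0,-1],[0,0.0045,-0.0097,0,-1],[0,0.0045,-0.0097,0,-1],[0,0.0045,-0.0097,0,-1],[0,0.0045,-0.0097,0,-1]]])

```text
time_s: 7.85
ee_pos: [510.5, 179.2, 34.9]
tool_rot: [[0.0, 0.88, 0.474], [0.0, 0.474, -0.88], [-1.0, 0.0, -0.0]]
force: [0.3, -1.1, -2.6]
width: 28.4
```

```bash
python3 look.py w8
python3 - <<'E'
from h import *
p,d,K,V=load('w8.png')
im,k,c,R,pts=teeth(p,d,K,V,proj(K,V,[504.3,263.6,28.5]),28.5,r=65,vmin=190,smax=40)
c=np.array([504.3,263.6]);e=pts-c; r=np.hypot(*e.T);a=np.degrees(np.arctan2(e[:,1],e[:,0]))
q=(r<49)&(r>32)&(((a+60)%360)<120);print('m',gearfit(pts[q],c))
im,k,c,R,pts=teeth(p,d,K,V,proj(K,V,[520,185,28.5]),28.5,r=60,vmin=165,smax=40)
c=np.array([509.6,178.6]);e=pts-c; r=np.hypot(*e.T);a=np.degrees(np.arctan2(e[:,1],e[:,0]))
q=(r<50)&(r>32.5)&(a>-48)&(a<70);print('g',gearfit(pts[q],c))
E
```

```text
7.85 [510.49 179.22  34.87] [[0.0, 0.88, 0.474], [0.0, 0.474, -0.88]] [ 0.3 -1.1 -2.6] 28.414019739593858
m (array([504.25118173, 264.0452484 ,  26.95786256,  39.58379856,
         8.65013922]), 575, np.float64(0.6537073479095029))
g (array([509.69012577, 178.65349287,  25.23903751,  40.75055667,
         8.452066  ]), 566, np.float64(0.6052968372507195))
```

View pics/w8r.png

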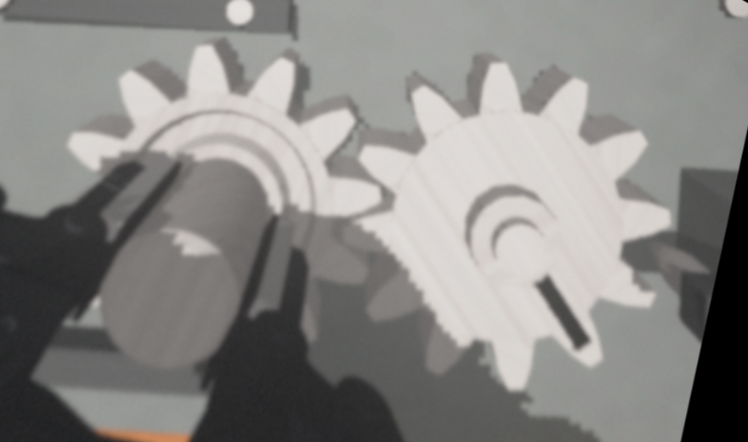

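The pair is in mesh: centre distance about 85 mm, lateral forces under 1.5 N, plate carrying part of the weight. Now turning the pair anticlockwise, starting with 30°.

>>> step_arm(motion=[[[0,0,0,-0.008,-1],[0,0,0,-0.02,-1],[0,0,0,-0.036,-1],[0,0,0,-0.053,-1],[0,0,0,-0.07,-1],[0,0,0,-0.087,-1],[0,0,0,-0.104,-1],[0,0,0,-0.121,-1],[0,0,0,-0.138,-1],[0,0,0,-0.152,-1],[0,0,0,-0.16,-1],[0,0,0,-0.167,-1]]])

```text
time_s: 8.9
ee_pos: [511.4, 178.8, 34.9]
tool_rot: [[0.001, 0.523, 0.852], [0.0, 0.852, -0.523], [-1.0, 0.001, 0.001]]
force: [3.1, -2.8, -4.5]
width: 28.5
```

```bash
python3 look.py w9
```

```text
8.9 [511.37 178.85  34.92] [[0.001, 0.523, 0.852], [0.0, 0.852, -0.523]] [ 3.1 -2.8 -4.5] 28.498554935925405
```

View pics/w9r.png

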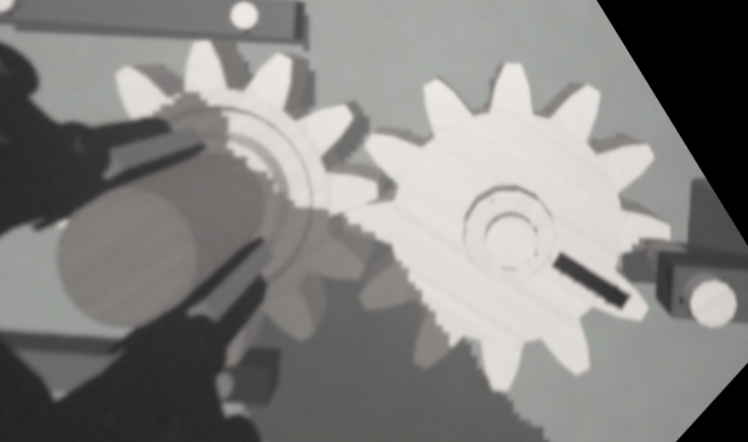

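View pics/w9.png

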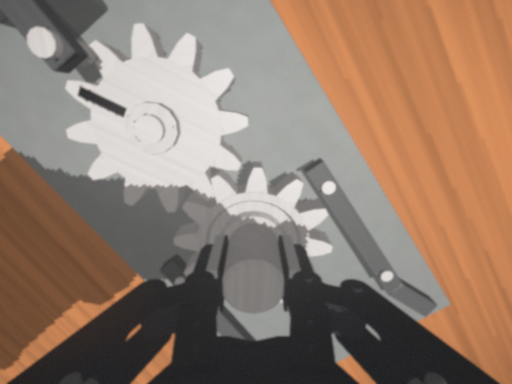

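```bash
cat > groove.py <<'E'
from h import *
import sys
p,d,K,V=load(sys.argv[1]+'.png')
best=[]
c=np.array([504.25,263.8])
g=.25;N=440;xs=(np.arange(N)-N/2)*g;X,Y=np.meshgrid(xs,xs)
Q=np.stack([X.ravel()+c[0],Y.ravel()+c[1],np.full(X.size,28.5)]);q=K@(V[:3,:3]@Q+V[:3,3:4]);q=(q[:2]/q[2]).astype(np.float32)
im=cv2.remap(p,q[0].reshape(N,N),q[1].reshape(N,N),cv2.INTER_LINEAR);gr=cv2.cvtColor(im,cv2.COLOR_RGB2GRAY)
R=np.hypot(X,Y);A=np.degrees(np.arctan2(Y,X))
m=((gr<110)&(R>17)&(R<41)&(A>75)&(A<155)).astype(np.uint8)
n,l,st,ce=cv2.connectedComponentsWithStats(m)
for i in range(1,n):
    if st[i,4]>300:
        s=l==i; v=cv2.fitLine(np.stack([X[s],Y[s]],1).astype(np.float32),cv2.DIST_HUBER,0,.01,.01).ravel()
        az=np.degrees(np.arctan2(Y[s].mean(),X[s].mean())); print('area mm2',st[i,4]/16,'az',az,'line',np.degrees(np.arctan2(v[1],v[0])),'r',R[s].min(),R[s].max(),'local',az-93.6)
cv2.imwrite('pics/gr_%s.png'%sys.argv[1],im[:,:,::-1])
for arc,nm in [((-60,60),'m')]:
    im,k,c2,RR,pts=teeth(p,d,K,V,proj(K,V,[*c,28.5]),28.5,r=65,vmin=190,smax=40)
    e=pts-c; r=np.hypot(*e.T);a=np.degrees(np.arctan2(e[:,1],e[:,0]))
    s=(r<50)&(r>32)&(a>-50)&(a<70); print('master fit',gearfit(pts[s],c))
E
python3 groove.py w9
```

```text
area mm2 97.9375 az 122.72290526070782 line -57.722015 r 17.961764946686056 40.99542657419239 local 29.122905260707824
area mm2 37.875 az 106.78056782433919 line 19.197304 r 35.654592972014136 40.99542657419239 local 13.180567824339192
master fit (array([503.97919383, 263.81037996,   2.38694938,  40.18425442,
         8.54190636]), 569, np.float64(0.6016026366174855))
```

The groove is now about +29° from the punch, so the master lags the hand by about 5°, which is play plus a little slip. Turning another 28°.

>>> step_arm(motion=[[[0,0,0,-0.008,-1],[0,0,0,-0.02,-1],[0,0,0,-0.035,-1],[0,0,0,-0.05,-1],[0,0,0,-0.065,-1],[0,0,0,-0.08,-1],[0,0,0,-0.095,-1],[0,0,0,-0.11,-1],[0,0,0,-0.125,-1],[0,0,0,-0.14,-1],[0,0,0,-0.15,-1],[0,0,0,-0.156,-1]]])

```text
time_s: 9.95
ee_pos: [510.7, 179.1, 34.9]
tool_rot: [[0.001, 0.06, 0.998], [0.0, 0.998, -0.06], [-1.0, 0.0, 0.001]]
force: [4.1, -2.7, -2.7]
width: 28.4
```

```bash
python3 look.py w10; python3 groove.py w10
```

```text
9.95 [510.7  179.09  34.93] [[0.001, 0.06, 0.998], [0.0, 0.998, -0.06]] [ 4.1 -2.7 -2.7] 28.448543572315966
area mm2 95.75 az 94.29512751263105 line -85.20668 r 17.75 40.99771335086873 local 0.6951275126310605
area mm2 32.875 az 107.90978078092783 line 9.871547 r 34.86850297904973 40.99542657419239 local 14.309780780927838
master fit (array([504.39456291, 263.21537836,   4.71217833,  40.51248777,
         8.14923115]), 561, np.float64(0.703461971430844))
```

View pics/w10.png

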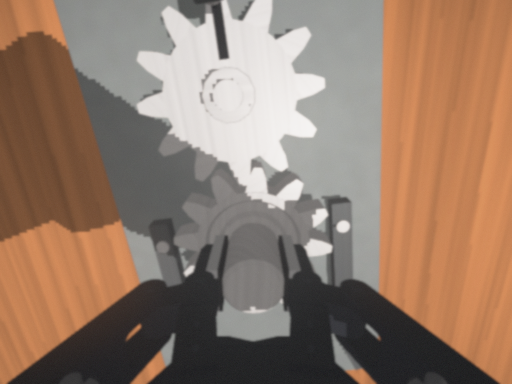

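View pics/gr_w10.png

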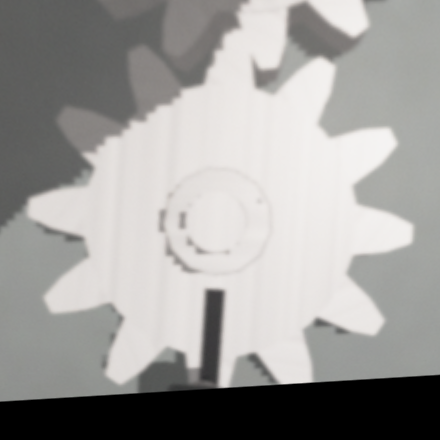

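The groove is within 1° (about 0.7 mm) of the punch line, the gear is about 86 mm from the master, and lateral forces are small. Holding briefly, then opening.

>>> step_arm(motion=[[[0,0,0,0,-1],[0,0,0,0,-1],[0,0,0,0,-1],[0,0,0,0,-0.2],[0,0,0,0,0],[0,0,0,0,0.2],[0,0,0,0,0.4],[0,0,0,0,0.6],[0,0,0,0,0.6],[0,0,0,0,0.6]]])

```text
time_s: 10.83
ee_pos: [510.3, 179.2, 34.9]
tool_rot: [[-0.0, 0.062, 0.998], [0.0, 0.998, -0.062], [-1.0, 0.0, -0.0]]
force: [-0.6, 0.2, 1.1]
width: 68.0
```

```bash
python3 look.py w11; python3 groove.py w11
```

```text
10.8333 [510.29 179.18  34.86] [[-0.0, 0.062, 0.998], [0.0, 0.998, -0.062]] [-0.6  0.2  1.1] 67.97986317890768
area mm2 98.0625 az 93.65584133726848 line -85.655174 r 17.75 40.99771335086873 local 0.05584133726848961
area mm2 34.9375 az 107.32773028937616 line 8.53219 r 34.794036845413615 40.99542657419239 local 13.727730289376169
master fit (array([504.52088215, 263.25846743,   4.27943305,  40.52157995,
         8.14956662]), 568, np.float64(0.691738877086751))
```

View pics/w11.png

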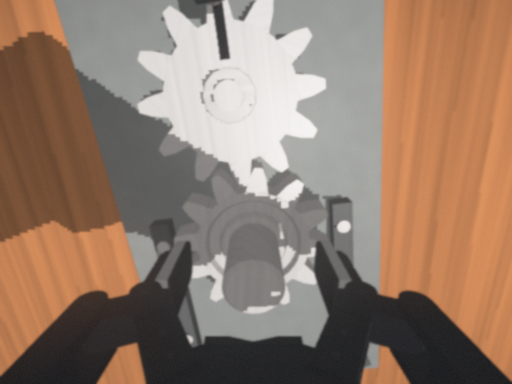

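Released: the stub is free between the fingers at (253,265) and the groove still points at the punch. Rising straight up, then moving back so the cameras can check.

>>> step_arm(motion=[[[-0.02,0,0,0,0.6],[-0.06,0,0,0,0.6],[-0.12,0,0,0,0.6],[-0.19,0,0,0,0.6],[-0.26,0,0,0,0.6],[-0.33,0,0,0,0.6],[-0.4,0,0,0,0.6],[-0.4,-0.08,0,0,0.6],[-0.4,-0.15,0,0,0.6],[-0.4,-0.15,0,0,0.6],[-0.4,-0.15,0,0,0.6]]])

```text
time_s: 11.8
ee_pos: [505.6, 101.5, 235.5]
tool_rot: [[0.0, 0.067, 0.998], [-0.001, 0.998, -0.067], [-1.0, -0.001, 0.0]]
force: [0.6, -0.1, 0.6]
width: 68.6
```

```bash
python3 look.py w12; python3 groove.py w12
python3 - <<'E'
from h import *
cam('scene','s12.png');cam('top','t12.png')
p,d,K,V=load('w12.png'); W=cloud(d,K,V)
for nm,c0,vm in [('g',[510.4,178.3],150),('m',[504.3,263.6],190)]:
    c0=np.array(c0)
    im,k,c,R,pts=teeth(p,d,K,V,proj(K,V,[*c0,28.5]),28.5,r=65,vmin=vm,smax=40)
    r=np.hypot(*(pts-c0).T);a=np.degrees(np.arctan2(*(pts-c0).T[::-1]))
    s=(r<50)&(r>32)&((abs(a)<55)); print(nm,gearfit(pts[s],c0))
st=(np.hypot(W[...,0]-510,W[...,1]-178)<25)&(W[...,2]>60)&(W[...,2]<80); print('stub',W[st].mean(0),W[st].std(0))
f=(np.hypot(W[...,0]-510,W[...,1]-178)<33)&(W[...,2]>22)&(W[...,2]<34);A=np.c_[W[f][:,:2]-[510,178],np.ones(f.sum())]
print('face plane',np.linalg.lstsq(A,W[f][:,2],rcond=None)[0])
E
```

```text
11.8 [505.61 101.46 235.55] [[0.0, 0.067, 0.998], [-0.001, 0.998, -0.067]] [ 0.6 -0.1  0.6] 68.59553489582639
area mm2 556.125 az 103.8550720216508 line 10.731245 r 18.791620472966134 40.99771335086873 local 10.255072021650804
master fit (array([504.06800821, 263.23809046,   5.25407588,  40.33636969,
         7.89270207]), 419, np.float64(1.5163696589319875))
g (array([486.85822044, 178.98791708,  20.41693005,  70.52369575,
         1.58937679]), 161, np.float64(0.5295253705131614))
m (array([504.09531524, 263.28442725,   5.18194706,  40.30407571,
         7.86860333]), 445, np.float64(1.4854925699804802))
stub [509.99054917 177.87730066  70.30429884] [7.41847923 7.45684602 0.91070294]
face plane [2.46683250e-04 2.84336869e-03 2.66539884e+01]
```

View pics/w12.png

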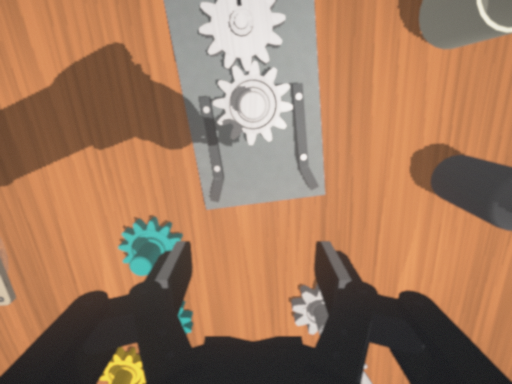

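View pics/s12.png

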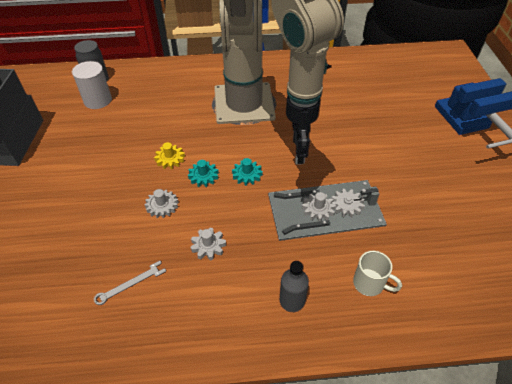

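Run:
```python
from h import *
a=load('t12.png')[0][165:235,135:250];b=load('s12.png')[0][175:240,265:390]
a=cv2.resize(a,(690,420),interpolation=3);cv2.imwrite('pics/f1.png',a[:,:,::-1])
cv2.imwrite('pics/f2.png',cv2.resize(b,None,fx=6,fy=6,interpolation=3)[:,:,::-1])
```

```text
(no output)
```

View pics/f1.png

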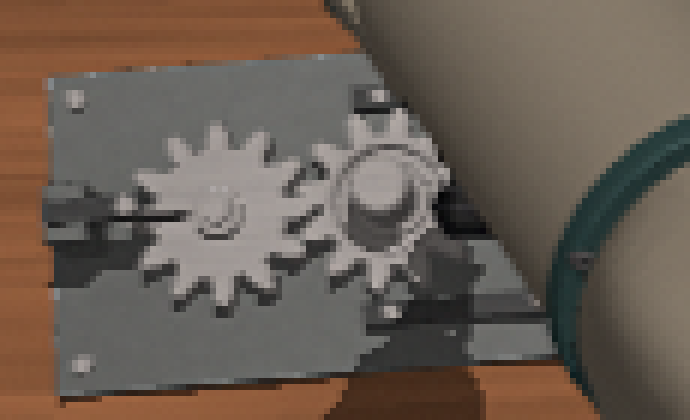

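View pics/f2.png

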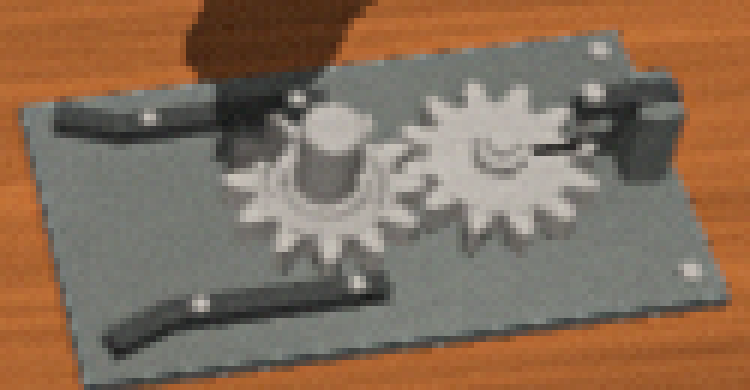

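The top crop (groove at about (155,215)) and the scene crop (about (560,148)) both show the groove running straight under the punch. The gear is flat and in mesh, and the robot is clear. Handing in.

```bash
python3 -c "
from workcell import job
print(job.job_done())"
```

```text
the job is handed in; nothing more can be done
None
```

I meshed the twelve-tooth gear with the master, turned the pair until the groove stood under the punch, and released it. I handed the job in at about 12 s of the 42 s allowed. The hand-in gives no verdict.

I picked the steel gear at (290,211) in the top view after counting 12 teeth. I turned it about 8° to match the master, lowered it between the rails, and slid it in with lateral forces under 1.5 N. I then turned it about 57° anticlockwise, which brought the groove round about 53°.

**Last checks, after release:**
- **Mesh:** the centres are about 85.7 mm apart, against the 88.5 mm limit.
- **Flatness:** the tilt is about 0.003 rad.
- **Rails:** the gear is within about 1 mm of the centre line.
- **Groove:** it is about 0° to 1.6° off the punch line, which is about 1 mm at its outer end.
- **Bystanders and robot:** the other gears, bottle, wrench and mug look unmoved in the scene view, and the arm is clear of everything.

**Checks that failed or disagreed:**
- **Final groove fit:** the groove lay outside the last wrist picture, so the fit there failed. I judged it from the picture just before lifting off, the master's teeth, and the top and scene crops.
- **Final gear outline fit:** it also failed, so the last gear centre comes from the stub's depth.
- **Depth heights:** in the last picture the gear face fitted at 26.7 mm, where 28 mm is expected. The stub top read 70.3 mm, as expected.
- **Positions between cameras:** the wrist and top views differed by about 1 mm.
- **Master lag:** partway through, the master trailed the hand by about 5°, more than play alone explains. The second turn was adjusted for it.

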